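Brush out the jar and lock the brush carriage one hole higher

TASK

The jar-brushing stand has a carriage that is locked to its column by a spring plunger. Take the plunger's knob, pull it out towards you and, keeping it pulled, run the brush inside the jar right down to the bottom, back up to the height it started from, and right down to the bottom once more; then raise the carriage and let the pin go fully home in the next hole up, the one directly above the hole it started in. Finish still gripping the knob, holding it there at rest with the pin fully home; leave the jar standing in its ring and do not disturb the loose things on the bench.

Things in the scene. Friction and masses are not known exactly. Their poses are not given: they have to be found in the camera images.
- stand: Brush stand, fixed: grey base plate 130 x 250 x 12 mm, upright aluminium column (30 x 40 mm, top at 308 mm). Origin on the column's axis at bench level; z up, -x to its front, roughly towards the robot, where the plunger knob sticks out; +y towards the jar, 105 mm from the column's axis. A grey sleeve, the carriage, slides on the column; its arm, 201 to 213 mm up at the start, carries the brush.
- knob (a point): Centre of the black plunger knob, the part to grip: a rounded block 28 mm long (stand's x), 20 mm wide (stand's y; flat upright sides), 28 mm high. Pin home: 104 mm in front of the column's axis; at the start 160 mm above the bench. Space is free at its sides, above and below. Behind it: neck of 16 mm and housing of 20 mm diameter, ending 73 mm from the axis. Moves with carriage and plunger.
- carriage (a joint): Height of carriage, knob and brush (m), positive up: 0 with the pin mid in the lowest hole (at the start it rests about 0.002 lower), 0.040 next hole up, 0.080 top hole; stops at -0.040 and 0.088. The pin blocks it (2 mm of play each way) until the plunger is pulled. Carriage, plunger and brush weigh 0.3 to 0.5 kg, sliding friction 1 N; unlocked and let go they sink.
- plunger (a joint): How far the plunger is pulled out along the stand's -x (m): 0 pin fully home, stop at 0.018. The pin leaves its hole at about 0.010. The spring pulls it home with about 3.5 N at 0 and 7.5 N at the stop. The pin is 8 mm in diameter with a round nose, so it finds a hole from about 3 mm off; between holes its nose rides on the column.
- brush_tip (a point): Lower end of the round grey bristle brush (58 mm in diameter, 65 mm long, on a wire stem) that hangs from the carriage's arm inside the jar; 42 mm above the jar's inner floor at the start, 2 mm above it at the carriage's lower stop.
- jar: Open straight glass jar, 75 mm outer diameter, 120 mm high, wall and floor 4 mm, standing loose in a low ring on the base plate. Origin at the centre of its underside, z up.
- septa_carton: Bystander, loose: small carton, 42 x 74 x 48 mm. Origin under its centre.
- steel_tee: Bystander, loose: steel tee fitting, 29 x 36 x 14 mm.
- brass_union: Bystander, loose: brass union fitting, 22 x 39 x 19 mm.
- tube_cutter: Bystander, loose: red mini tube cutter, 32 x 58 x 20 mm.
- screwdriver: Bystander, loose: flat screwdriver with yellow handle, 26 x 171 x 26 mm.
- next_hole (a point): Mouth of the hole the pin must end in, the middle one of three 12 mm holes one above another in the column's front, 160, 200 and 240 mm above the bench. The pin starts in the lowest; the sleeve covers some of the holes.
Not all that is in view belongs to the job. Leave any red look-alike of the jar alone.

How it is judged:
On the way, in this order (a step that is already met when the one before it is completed fails the run):
1. The plunger is pulled out, carriage still at its starting height (value of joint plunger above 0.009 m and value of joint carriage between -0.012 and 0.012 m), for 0.05 s.
2. The brush is down at the bottom of the jar (value of joint carriage below -0.03 m), for 0.05 s.
3. The brush is back up at its starting height (value of joint carriage above -0.01 m), for 0.05 s.
4. The brush is down at the bottom a second time (value of joint carriage below -0.03 m), for 0.05 s.
At the end, for the whole second after the job is handed in: Carriage at the next hole (0.040 within 5 mm), plunger home within 3 mm, the fingers on the knob with more than 1 N through the last second, the jar upright (within 0.1 rad), at rest and down in its ring (its underside less than 18 mm above the bench) (value of joint carriage between 0.035 and 0.045 m and value of joint plunger below 0.003 m and contact force between the fingers and plunger above 1 N and linear speed of jar below 0.02 m/s and angle between jar's own z axis and vertical below 0.1 rad and z of jar in the frame of stand below 0.018 m); the arm keeps its last pose, push and grip.
It fails at once if the jar is tipped or lifted out of its ring (angle between jar's own z axis and vertical above 0.25 rad or distance of jar from where it was at the start of the episode above 0.02 m).
It fails at once if a loose bystander is moved more than 3 cm (distance of any of septa_carton, steel_tee, brass_union, tube_cutter, screwdriver from where it was at the start of the episode above 0.03 m).
It also fails if it takes over 42 s, if anything falls off the work surface, if the arm or the gripper's body presses on something with over 40 N, if the wrist force passes 120 N, or if a joint passes its speed limit or range.

ROBOT

A 6-joint arm with a two-finger parallel gripper is mounted at the origin on a cart in front of the work surface, level with it; the furniture and walls round the work are solid. World frame = base frame: x ahead of the robot, y to its left, z up, the work surface at z = 0. Lengths are in m, angles in rad, forces in N, time in s.
With the tool pointing down it reaches from about 0.225 to 0.875 m from the base axis. Payload 3.4 kg.
Tool frame: the origin (TCP) lies at the very end of the fingers, on their centre line; the grasp point (between the pads) lies 19 mm behind it; z points along the fingers, y is the line along which they close (so a half turn about z gives the same grasp; the last joint's range is limited). The gripper opens to 85 mm and grips with 20 to 120 N. Pads are 22 mm wide; open, the fingers measure 114 mm over their backs; the gripper's body (76 mm by 85 mm) begins 54 mm behind the grasp point. The pads swing forward as they close: fully open they stand 13 mm farther back than shut.
Start: joints at [-1.231, 0.276, 1.505, -0, 1.361, -0.121], TCP at [0.256, -0.515, 0.231] pointing down, gripper open.
Joint ranges: [-2.89, 2.89], [-0.75, 2.08], [0.22, 2.7], [-1.18, 4.32], [0.11, 2.71], [-2.7, 2.7]. Speed limits (rad/s): [2.57, 2.57, 3.14, 3.14, 3.14, 3.14].

INTERFACE

Orientations are given as a unit quaternion [w, x, y, z].
In Python, from rig import manip, get_image, camera_info gives the robot as it stands. The module is installed in compiled form; this text tells all that it offers.
- The arm moves only by the shell command python3 -m crank 'ROWS' [FORCE]. ROWS is a JSON object of lists of equal length, an entry for each row: "translation": the shift along the tool's x, y, z in mm, a list of three; "roll": the turn about the tool's z in rad; "fingers": the opening, from 0 (shut) to 1 (fully open). A call has 1 to 8 rows; each row shifts and turns the commanded pose from where the row before left it, along the tool's axes as they then stand; what a row does not reach is not made up. A row lasts 1/10 s, in which the tool goes at most 50 mm and 8.59 degrees, less where a joint would pass 70% of its speed; a pose out of reach is approached as far as the arm can. A call is refused whole if a number of a shift passes 50 or a number of a turn 0.15, either way. A call with a gripper value outside its range is refused whole. The fingers move at their own pace and stop on an object; FORCE is the grip in N (left out, the last holds). Time passes only in rows, so rows that do not move let the fingers close. It gives the time, the measured TCP pose, the force, the opening and the grip force at its end, in the units of the state.
- manip.get_state(): the state, without advancing time (a new reading comes with each control period).
- get_image(name): name is "scene" or "side" or "wrist"; returns the picture (480x640x3 uint8, blue, green, red); there is no depth.
- camera_info(name): a dict with "mtx" (3x3 intrinsics, pixels), "D" ([k1, k2, p1, p2, k3] as OpenCV has them; the pictures are not rectified), "rvec" (rotation vector, rad) and "tvec" (3), from world to camera coordinates, as OpenCV has them. Camera axes: x right, y down, z forward; pixel columns grow to the right and rows downward; lengths in m; the calibration is good to about 2 mm. A picture is of the moment at which its call begins: read the wrist's pose just before it. camera_info takes no time and is no camera call; for the wrist camera it gives the pose at the moment of the call.
- manip.sign_off(): hands the job in; it is judged then, once.
The state is a dict: "clock": time; "qpos": joint angles; "qd": joint speeds; "effort": joint torques, N m; "position": TCP position; "ee_rot": TCP orientation; "contact_force": force on the tool from outside, world axes, zero at the start; "moment": the same for the moment, N m; "width": finger opening in m; "gripper_force": force on a finger pad.
Only numpy, scipy, OpenCV 4.12 (cv2) and the standard library are available. Lean on these libraries where they do the work, as an engineer would, in place of code of your own. Each camera call takes 0.05 s, during which the arm holds its last target. There are 200 camera calls.

## Working session

There is one attempt and no reset: what is moved stays moved. The work goes in short steps, Python scripts to look and compute and a shell command to move; the robot and the scene stay as the last step left them, time stands still between calls to the robot, and variables do not carry over. Pictures are saved under pics/ and viewed, at most 10 in all, crops included, and the job is handed in when it is done.

```bash
mkdir -p pics; python3 - <<'E'
from rig import manip,get_image,camera_info
import cv2
for n in("scene","side"):
    cv2.imwrite(f"pics/{n}0.png",get_image(n)); c=camera_info(n); print(n,c)
print(manip.get_state())
E
```

```text
scene {'mtx': array([[606.68764101,   0.        , 328.04249406],
       [  0.        , 606.68764101, 236.18920524],
       [  0.        ,   0.        ,   1.        ]]), 'D': array([-0.13850591,  0.        ,  0.        ,  0.        ,  0.        ]), 'rvec': array([ 0.70801745, -2.64546296,  1.11098751]), 'tvec': array([0.49135314, 0.32236816, 1.5268273 ])}
side {'mtx': array([[439.0045179 ,   0.        , 320.92130175],
       [  0.        , 439.0045179 , 240.02444136],
       [  0.        ,   0.        ,   1.        ]]), 'D': array([-0.09964958,  0.        ,  0.        ,  0.        ,  0.        ]), 'rvec': array([ 1.94251195, -0.41694315,  0.25090245]), 'tvec': array([-0.53739326,  0.22796354,  0.87244157])}
{'clock': 0.1, 'qpos': array([-1.23104679e+00,  2.76570620e-01,  1.50601891e+00,  5.60726245e-05,
        1.36071334e+00, -1.21001782e-01]), 'qd': array([-0.00074968, -0.00068502, -0.00468875, -0.00066483, -0.00099818,
       -0.00130395]), 'effort': array([ 7.39355619e-04, -4.17700160e+01, -2.46404672e+01, -1.86156285e-04,
        5.78730469e-03, -1.05496053e-05]), 'position': array([ 0.25550992, -0.51458069,  0.23049912]), 'ee_rot': array([-8.52989566e-04,  9.73581668e-01,  2.28337478e-01, -6.60889005e-05]), 'contact_force': array([ 0.38021822, -0.16039466,  0.48964936]), 'moment': array([-0.01945657,  0.06880918,  0.01987696]), 'gripper_force': 0.0, 'width': 0.0853132972931021}
```

View pics/scene0.png

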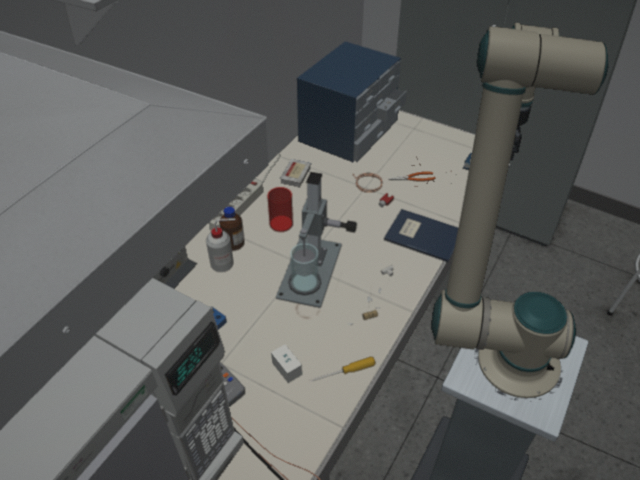

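View pics/side0.png

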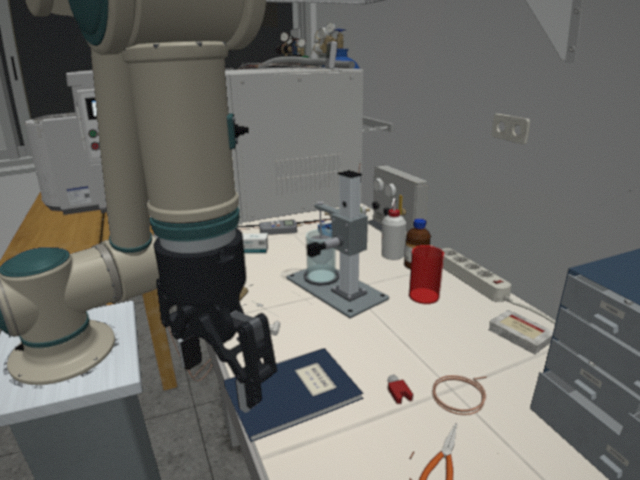

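The knob is the black block at scene (351,226) and side (314,249). Possible confusions are the black column cap at scene (315,177) / side (349,174) and the red jar at scene (281,210). By the description, the knob is the black block sticking out of the sleeve towards the robot.

```bash
python3 - <<'E'
import cv2,numpy as np
a=cv2.imread("pics/scene0.png")[160:310,260:380]; b=cv2.imread("pics/side0.png")[165:315,280:400]
cv2.imwrite("pics/c1.png",cv2.resize(np.hstack([a,b])[:,:],None,fx=3.3,fy=3.3,interpolation=cv2.INTER_CUBIC))
E
```

```text
(no output)
```

View pics/c1.png

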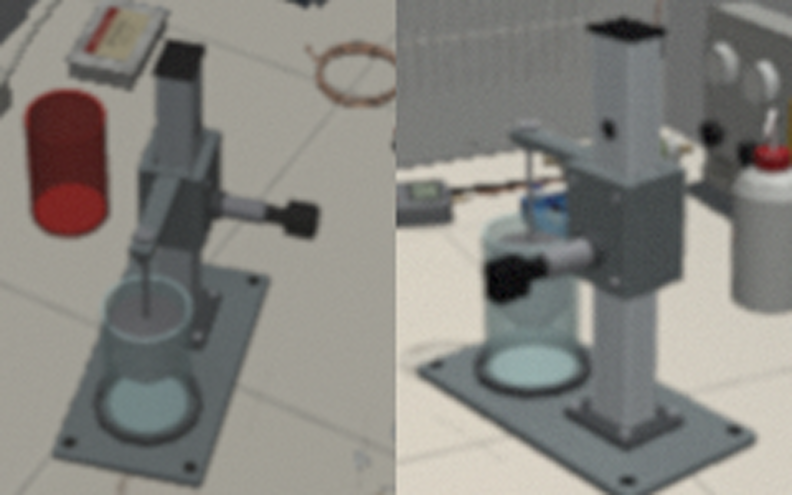

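The crop confirms the black knob on the neck and housing, at scene (351.2,226.4) and side (314.2,249.2). The column top is at scene (314.8,178.5) and side (349.7,173.5), and the plate screws are visible as well. I'll fit the stand pose to these points.

```bash
cat > h.py <<'E'
import numpy as np,cv2
from rig import manip,get_image,camera_info
from scipy.spatial.transform import Rotation as R
def proj(c,P): return cv2.projectPoints(np.array(P,float).reshape(-1,1,3),c["rvec"],c["tvec"],c["mtx"],c["D"])[0][:,0]
def toolR():
    q=manip.get_state()["ee_rot"]; return R.from_quat(np.r_[q[1:],q[0]])
E
python3 - <<'E'
from h import *
from scipy.optimize import least_squares
S,D=camera_info("scene"),camera_info("side")
def pts(p):
    x,y,t,a,y1,y2=p; c,s=np.cos(t),np.sin(t)
    L=np.array([[-.104,0,.158],[0,0,.308],[-a,y2,.012],[-a,y1,.012],[a,y2,.012],[a,y1,.012]])
    return np.c_[x+c*L[:,0]-s*L[:,1],y+s*L[:,0]+c*L[:,1],L[:,2]]
def f(p):
    P=pts(p)
    return np.r_[proj(S,P[[0,1,2,3,4]])-[[351.2,226.4],[314.8,178.5],[317.6,301.2],[337,245.2],[280.9,293.9]],
     proj(D,P[[0,1,2,3,5]])-[[314.2,249.2],[349.7,173.5],[292.1,275.3],[350,310.5],[382.7,295.3]]].ravel()
r=least_squares(f,[.6,0,0,.055,-.05,.15]); print(r.x.round(4),f(r.x).round(1)); print(pts(r.x)[0])
print(toolR().as_matrix().round(3))
# direct triangulation of knob
g=least_squares(lambda X:np.r_[proj(S,X)[0]-[351.2,226.4],proj(D,X)[0]-[314.2,249.2]],[.5,0,.16]); print(g.x,g.fun)
E
```

```text
[ 0.6379 -0.0496  0.2676  0.0522 -0.0626  0.1624] [ 0.5 -0.5 -0.1 -2.   0.2 -0.1  0.4 -0.9  0.2 -0.4 -1.  -1.   0.  -2.1
 -0.3 -0.9  0.1 -0.6 -0.2 -0.9]
[ 0.53765226 -0.07706533  0.158     ]
[[ 0.896  0.445 -0.001]
 [ 0.445 -0.896  0.002]
 [ 0.    -0.002 -1.   ]]
[ 0.53959421 -0.07740323  0.1553472 ] [-0.10166717 -0.10676386 -0.09557843  0.06571811]
```

```bash
python3 -m crank '{"translation":[[0,0,0],[0,0,0],[20,-18,0],[36,-32,0],[36,-32,0],[36,-32,0],[36,-32,0],[36,-32,0]],"roll":[0.1,0.094,0,0,0,0,0,0],"fingers":[1,1,1,1,1,1,1,1]}' 60; python3 -c "
from h import *
print(toolR().as_matrix().round(3))"
```

```text
clock: 0.9
position: [0.4022, -0.2888, 0.231]
ee_rot: [-0.0, 0.991, 0.133, -0.0]
contact_force: [1.3, -0.4, 0.0]
width: 0.0855
gripper_force: 0.0
[[ 0.965  0.263 -0.   ]
 [ 0.263 -0.965  0.   ]
 [-0.    -0.    -1.   ]]
```

```bash
python3 -m crank '{"translation":[[36,-32,0],[36,-32,0],[36,-32,0],[36,-32,0],[30,-30,0],[13,-11,0],[0,0,0]],"roll":[0,0,0,0,0,0,0],"fingers":[1,1,1,1,1,1,1]}' 60; python3 - <<'E'
from h import *
P=[[.5377,-.0771,.158],[.5377,-.0771,.172]]
c=camera_info("wrist"); print(proj(c,P)); w=get_image("wrist"); s=get_image("side")
print(proj(camera_info("side"),P))
cv2.imwrite("pics/w1.png",w)
cv2.imwrite("pics/s1.png",cv2.resize(s[120:320,230:430],None,fx=3,fy=3,interpolation=cv2.INTER_CUBIC))
E
```

```text
clock: 1.6
position: [0.5384, -0.076, 0.2307]
ee_rot: [-0.0, 0.991, 0.135, -0.0]
contact_force: [-0.1, -1.4, -0.2]
width: 0.0852
gripper_force: 0.0
[[323.73068752 248.21754328]
 [323.76358    255.91481008]]
[[313.20498174 248.24428277]
 [313.04890736 242.25009928]]
```

View pics/w1.png

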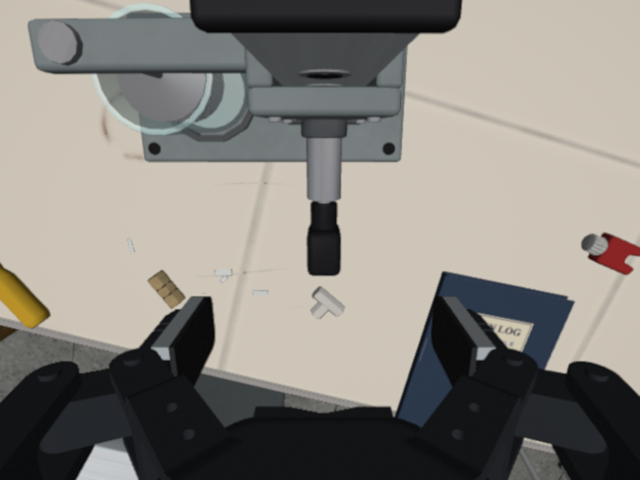

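View pics/s1.png

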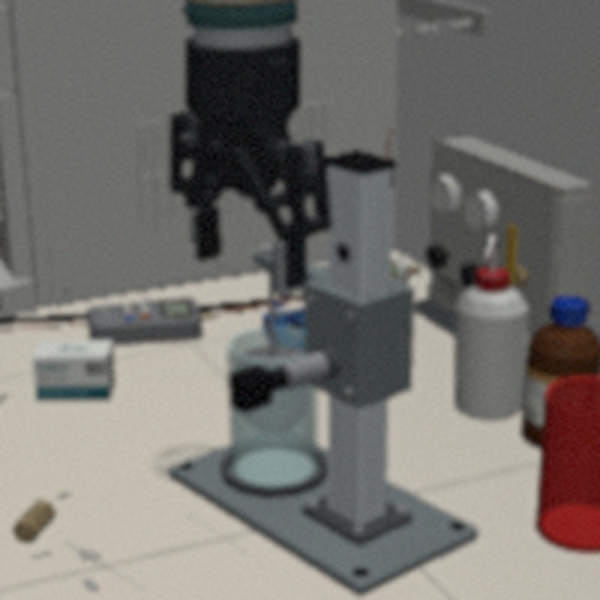

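The wrist view shows the knob's top face at about (324,250), as predicted (324,248–256), with the neck straight up the image, so position and yaw are right. The side view agrees. I'll check where the camera sits relative to the column before descending.

```bash
python3 - <<'E'
from h import *
c=camera_info("wrist"); Rm=cv2.Rodrigues(c["rvec"])[0]; p=-Rm.T@c["tvec"]
print("cam in tool", toolR().inv().apply(p-manip.get_state()["position"]), "axis in tool",toolR().inv().apply(Rm[2]))
E
```

```text
cam in tool [ 0.07029612  0.00040823 -0.14162342] axis in tool [-2.80693556e-01 -4.74102428e-05  9.59797440e-01]
```

```bash
python3 -c "
from h import *
print(manip.get_state()['qpos'])"
```

```text
[-2.72377441e-01  2.28344855e-01  1.57251037e+00 -9.36743511e-04
  1.34198901e+00  1.03076445e+00]
```

The camera sits 70 mm out on the column side and would drop to within about 14 mm of the column. I'll turn the tool half a turn, which the joint range allows.

```bash
T='[0,0,0]'; python3 -m crank '{"translation":[[0,0,0],[0,0,0],[0,0,0],[0,0,0],[0,0,0],[0,0,0],[0,0,0],[0,0,0]],"roll":[-0.15,-0.15,-0.15,-0.15,-0.15,-0.15,-0.15,-0.15],"fingers":[1,1,1,1,1,1,1,1]}' >/dev/null
python3 -m crank '{"translation":[[0,0,0],[0,0,0],[0,0,0],[0,0,0],[0,0,0],[0,0,0],[0,0,0],[0,0,0]],"roll":[-0.15,-0.15,-0.15,-0.15,-0.15,-0.15,-0.15,-0.15],"fingers":[1,1,1,1,1,1,1,1]}' >/dev/null
python3 -m crank '{"translation":[[0,0,0],[0,0,0],[0,0,0],[0,0,0],[0,0,0],[0,0,0]],"roll":[-0.15,-0.15,-0.15,-0.15,-0.14,0],"fingers":[1,1,1,1,1,1]}'
python3 -c "
from h import *
print(toolR().as_matrix().round(3))
p=np.array([.5377,-.0771,.139]); print(1000*toolR().inv().apply(p-manip.get_state()['position']))"
```

```text
clock: 3.9
position: [0.5366, -0.0798, 0.2312]
ee_rot: [-0.0, -0.131, 0.991, -0.0]
contact_force: [-1.1, 0.3, -0.1]
width: 0.0852
gripper_force: 0.0
[[-0.966 -0.26  -0.001]
 [-0.26   0.966 -0.001]
 [ 0.001 -0.    -1.   ]]
[-1.78165938  2.34414976 92.23374174]
```

```bash
python3 -m crank '{"translation":[[-2,2,20],[0,0,25],[0,0,25],[0,0,15],[0,0,7],[0,0,0]],"roll":[0,0,0,0,0,0],"fingers":[1,1,1,0.6,0.6,0.6]}' 50
python3 - <<'E'
from h import *
s=get_image("side");w=get_image("wrist")
a=cv2.resize(s[150:290,250:370],(400,467),interpolation=cv2.INTER_CUBIC); b=cv2.resize(w,(400,300)); b=np.vstack([b,np.zeros((167,400,3),np.uint8)])
cv2.imwrite("pics/s2.png",np.hstack([a,b]))
E
```

```text
clock: 4.5
position: [0.5381, -0.0764, 0.1385]
ee_rot: [-0.001, -0.131, 0.991, 0.0]
contact_force: [0.4, -0.0, -0.3]
width: 0.051
gripper_force: 0.0
```

View pics/s2.png

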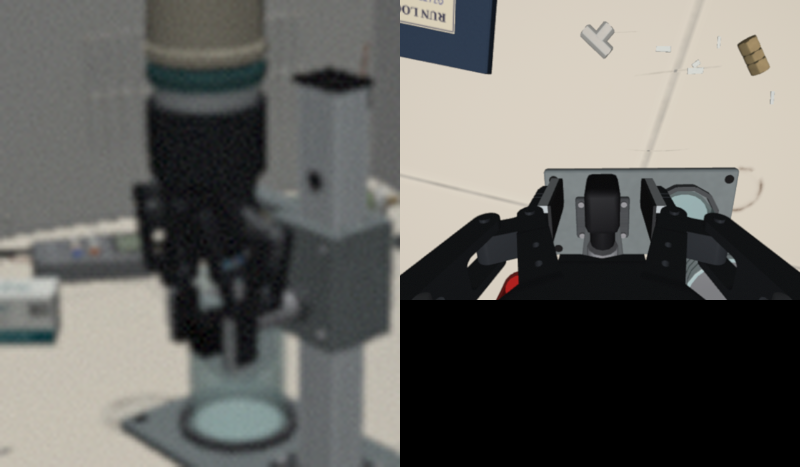

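The wrist view shows the knob at (603,200) in the composite, centred between the pads (555 and 650) with the neck behind it. Now I'll close.

```bash
python3 -m crank '{"translation":[[0,0,0],[0,0,0],[0,0,0],[0,0,0],[0,0,0],[0,0,0]],"roll":[0,0,0,0,0,0],"fingers":[0,0,0,0,0,0]}' 60
```

```text
clock: 5.2
position: [0.5395, -0.076, 0.1401]
ee_rot: [0.001, -0.132, 0.991, -0.0]
contact_force: [-0.9, -1.1, 5.4]
width: 0.0193
gripper_force: 61.8
```

```bash
python3 -m crank '{"translation":[[4,0,0],[4,0,0],[4,0,0],[4,0,0],[0,0,0],[0,0,0]],"roll":[0,0,0,0,0,0],"fingers":[0,0,0,0,0,0]}' 60
```

```text
clock: 5.8
position: [0.5258, -0.0798, 0.139]
ee_rot: [0.002, -0.132, 0.991, -0.0]
contact_force: [5.3, 1.6, -3.9]
width: 0.0192
gripper_force: 60.7
```

```bash
python3 -m crank '{"translation":[[1,0,0],[0,0,6],[0,0,10],[0,0,10],[0,0,7],[0,0,3],[0,0,0],[0,0,0]],"roll":[0,0,0,0,0,0,0,0],"fingers":[0,0,0,0,0,0,0,0]}' 60
```

```text
clock: 6.6
position: [0.5249, -0.08, 0.1027]
ee_rot: [0.002, -0.132, 0.991, -0.0]
contact_force: [6.1, 1.8, -5.0]
width: 0.019
gripper_force: 60.6
```

```bash
python3 -m crank '{"translation":[[0,0,-6],[0,0,-10],[0,0,-10],[0,0,-8],[0,0,-4],[0,0,0],[0,0,0]],"roll":[0,0,0,0,0,0,0],"fingers":[0,0,0,0,0,0,0]}' 60; python3 -m crank '{"translation":[[0,0,6],[0,0,10],[0,0,10],[0,0,8],[0,0,3],[0,0,0],[0,0,0]],"roll":[0,0,0,0,0,0,0],"fingers":[0,0,0,0,0,0,0]}' 60
```

```text
clock: 7.3
position: [0.5251, -0.08, 0.1411]
ee_rot: [0.003, -0.132, 0.991, -0.0]
contact_force: [6.6, 1.1, -3.6]
width: 0.0188
gripper_force: 60.7
clock: 8.0
position: [0.5248, -0.08, 0.1035]
ee_rot: [0.002, -0.132, 0.991, -0.0]
contact_force: [6.4, 1.7, -5.2]
width: 0.0191
gripper_force: 60.6
```

```bash
python3 -m crank '{"translation":[[0,0,-6],[0,0,-14],[0,0,-18],[0,0,-18],[0,0,-14],[0,0,-8],[0,0,0],[0,0,0]],"roll":[0,0,0,0,0,0,0,0],"fingers":[0,0,0,0,0,0,0,0]}' 60
```

```text
clock: 8.8
position: [0.525, -0.08, 0.1822]
ee_rot: [0.003, -0.132, 0.991, -0.0]
contact_force: [7.1, 0.8, -3.6]
width: 0.019
gripper_force: 60.7
```

```bash
python3 -m crank '{"translation":[[-4,0,0],[-4,0,0],[-4,0,0],[-3,0,0],[0,0,0],[0,0,0]],"roll":[0,0,0,0,0,0],"fingers":[0,0,0,0,0,0]}' 60
```

```text
clock: 9.4
position: [0.5371, -0.0766, 0.1818]
ee_rot: [-0.0, -0.132, 0.991, -0.0]
contact_force: [4.1, -3.0, -5.9]
width: 0.0196
gripper_force: 60.6
```

```bash
python3 -m crank '{"translation":[[-1,0,0],[-1,0,0],[-1,0,0],[0,0,0],[0,0,0]],"roll":[0,0,0,0,0],"fingers":[0,0,0,0,0]}' 60
```

```text
clock: 9.9
position: [0.5394, -0.0759, 0.1822]
ee_rot: [-0.001, -0.132, 0.991, -0.0]
contact_force: [2.9, -2.6, -4.3]
width: 0.0192
gripper_force: 60.6
```

```bash
python3 -m crank '{"translation":[[-1,0,0],[-1,0,0],[-1,0,0],[0,0,0],[0,0,0]],"roll":[0,0,0,0,0],"fingers":[0,0,0,0,0]}' 60
```

```text
clock: 10.4
position: [0.5393, -0.0759, 0.1816]
ee_rot: [-0.004, -0.132, 0.991, -0.001]
contact_force: [-6.0, -5.1, -3.9]
width: 0.0189
gripper_force: 60.7
```

The push now meets a firm stop at x = 0.5393, which matches the initial home position (0.5395), and z is 42 mm up. I'll take one picture to verify.

```bash
python3 - <<'E'
from h import *
s=get_image("side");w=get_image("scene")
a=cv2.resize(s[140:320,250:400],(480,576),interpolation=cv2.INTER_CUBIC)
b=cv2.resize(w[160:316,260:345],(314,576),interpolation=cv2.INTER_CUBIC)
cv2.imwrite("pics/f.png",np.hstack([a,b]))
s=manip.get_state();print(s["position"],s["contact_force"],s["gripper_force"],s["clock"])
E
```

```text
[ 0.5392802  -0.07583872  0.18164341] [-5.03833446 -6.11895643 -3.0267919 ] 60.67539989948273 10.5
```

View pics/f.png

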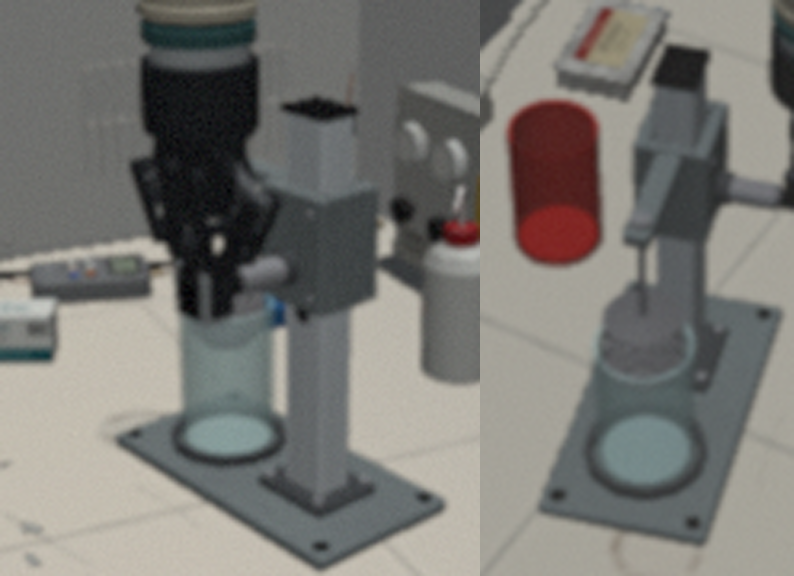

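The carriage is up, with the sleeve at (330,250) and the lowest hole just showing below it at (300,312). The jar stands upright in its ring at (230,390). I'm handing in.

```bash
python3 -c "
from rig import manip
print(manip.sign_off())"
```

```text
the job is handed in; nothing more can be done
None
```

I handed the job in at about 10.5 s: two brush strokes to the bottom are done, the pin reads fully home in the next hole up, and the knob is still gripped at about 60 N. The jar stands upright in its ring; the sign-off gave no verdict.

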